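# Hang the rasp in the slotted rack

## Task

Pick the blue-handled rasp up off its wooden rest by the ball on the end of its handle, lifting it well clear while it is still roughly level. In the air, ease your grip on the ball just enough for the rasp to swing down under its own weight until it points straight down, and take hold firmly again. Then hang it in the free slot of the rack (the one with the yellow tag behind it), well back in the slot with its brass collar flat on the board, without knocking or shifting the two rasps beside it.

Things in the scene. Friction and masses are not known exactly. Their poses are not given: they have to be found in the camera images.
- rasp_ball (a point): Centre of the blue ball (diameter 30 mm) on the handle's end of the blue rasp: grip here. x axis: along the rasp, from tip to ball (points up when it hangs). At the start it lies level, axis 45 mm above the bench, the ball free beyond the end of the rest. A firm pinch (45 N or more) holds the rasp level; it swings as the pinch eases through some 30 to 10 N and drops below about 2 N.
- rasp_shoulder (a point): On the rasp's axis 85 mm from the ball's centre, at the underside of the brass collar (diameter 27, 12 mm long); axes as rasp_ball. From here the round steel blade, diameter 10 mm, runs 115 mm to the tip; the other way the handle, 18 to 25 mm thick, runs to the ball. Loose, 0.08 to 0.12 kg, balancing some 105 mm from the ball's centre.
- rest: Wooden rest, fixed, base 125 x 60 x 12 mm, with two notched uprights up to 47 mm high that carry the rasp 52 mm and 155 mm from the ball's centre. Origin on the bench below the rasp's shoulder; x axis level, along the lying rasp towards the ball; z up.
- rack: Plywood rack, fixed: a level board 320 x 80 x 14 mm, its top 150 mm above the bench, on two end panels. Origin on the bench below the middle slot's seat; the board spans y -160 to 160 and x -35 (front, towards the robot) to 45 mm. Slots at y -100, 0, 100 mm, 18 mm wide, open at the front edge, 50 mm long. Below it only a low rail at the back. z up.
- free_slot (a point): Seat in the free slot, on the board's top (150 mm above the bench), midway across the slot, 35 mm back from its open front edge and 15 mm in front of its closed end; a yellow tag 50 x 18 mm lies flat on the board behind the slot. x axis: into the slot, from its open front to its closed end; z up. The shoulder of the hung rasp belongs here.
- red_shoulder (a point): Underside of the collar of the like rasp with a red handle, hanging loose in another slot; its ball's top is 100 mm above this point and its blade 115 mm below. Leave it alone.
- wood_shoulder (a point): The same for the rasp with a wooden handle, in the third slot. Leave it alone.

How it is judged (in metres and radians):
On the way, in this order (a step that is already met when the one before it is completed fails the run):
1. the rasp is held by the fingers well clear of its rest (ball at least 100 mm above the bench), still within 40 degrees of level (height (world z) of rasp_ball above 0.1 m and angle between rasp_ball's own x axis and vertical between 0.87 and 2.27 rad and contact force between the fingers and rasp above 0.5 N and contact force between rest and rasp below 0.01 N), for 0.1 s.
2. the rasp hangs from the fingers, ball up and tip down, within 20 degrees of upright and well above the bench (ball above 200 mm), before it meets the rack (height (world z) of rasp_ball above 0.2 m and angle between rasp_ball's own x axis and vertical below 0.35 rad and contact force between the fingers and rasp above 0.5 N and contact force between rack and rasp below 0.01 N), for 0.2 s.
At the end, for the whole second after the job is handed in: The blue rasp hangs at rest in the tagged slot, ball up, within 9 degrees of upright, its shoulder within 18 mm of the seat sideways and 5 mm in height; the other two rasps are within 15 mm of where they started (horizontal distance between rasp_shoulder and free_slot below 0.018 m and z of rasp_shoulder in the frame of free_slot between -0.005 and 0.005 m and angle between rasp_ball's own x axis and vertical below 0.15 rad and linear speed of rasp below 0.03 m/s and distance of each of red_shoulder, wood_shoulder from where it was at the start of the episode below 0.015 m); the robot touches nothing.
It fails at once if another rasp is knocked or shifted (more than 25 mm) (distance of any of red_shoulder, wood_shoulder from where it was at the start of the episode above 0.025 m).
It also fails if it takes over 48 s, if anything falls off the work surface, if the arm or the gripper's body presses on something with over 40 N, if the wrist force passes 120 N, or if a joint passes its speed limit or range.

## Robot

A 6-joint arm with a two-finger parallel gripper is mounted at the origin on the work surface. World frame = base frame: x ahead of the robot, y to its left, z up, the work surface at z = 0. Lengths are in m, angles in degrees, forces in N, time in s.
With the tool pointing down it reaches from about 0.4 to 0.825 m from the base axis. Payload 7 kg.
Tool frame: the origin (TCP) lies on the front face of the gripper's body, between the roots of the fingers; the fingertips stand 66 mm ahead of it and the grasp point (between the pads) lies 47 mm ahead of it; z points along the fingers, y is the line along which they close (so a half turn about z gives the same grasp; the last joint's range is limited). The gripper opens to 88 mm and grips with 3 to 60 N. Pads are 19 mm wide; open, the fingers measure 130 mm over their backs; the gripper's body (78 mm by 193 mm) begins 47 mm behind the grasp point.
Start: joints at [92.367, 20.546, 0.682, 0, -70.136, -16.507], TCP at [0.165, 0.655, 0.292] pointing down, gripper open.
Joint ranges: [-176.03, 176.03], [-82.01, 121.73], [-58.28, 71.71], [-173.87, 95.51], [-174.79, -0.11], [-173.66, 173.66]. Speed limits (degrees/s): [136.94, 136.94, 172.46, 180, 180, 180].

## Interface

Orientations are given as [roll, pitch, yaw] about the fixed x, y, z axes, in that order (R = Rz(yaw) Ry(pitch) Rx(roll)).
In Python, from plant import ctrl gives the robot as it stands.
- The arm moves only by the tool send_rows, never from a script. Its argument "deltas" is a list of rows, each a list of 2 entries, a list of its own where there are three numbers: the shift along the tool's x, y, z each as a share of 800 mm, from -1 to 1, then the turn about the tool's z as a share of 90 degrees, from -1 to 1. A call has exactly 5 rows; each row is the pose to reach, as a shift and turn from the pose commanded when the call began, along the tool's axes at that moment; what a row does not reach only later rows make up. A row lasts 1/12 s, in which the tool goes at most 41.7 mm and 7.16 degrees, less where a joint would pass 70% of its speed; a pose out of reach is approached as far as the arm can. A call with a number of a shift or a turn outside -1 to 1 is refused whole. A call with a gripper value outside its range is refused whole. "gripper" is the opening, from 0 (shut) to 1 (fully open), set as the call begins (left out, the last holds). The fingers move at their own pace and stop on an object; the grip force is fixed at half the most. Time passes only in rows, so rows that repeat a pose let the fingers close, or fill a call up. It gives the time, the measured TCP pose, the force, the opening and the grip force at its end, in the units of the state.
- ctrl.get_obs(): the state, without advancing time (a new reading comes with each control period).
- ctrl.snapshot(name): name is "scene" or "side" or "wrist"; returns a dict with "color" (400x640x3 uint8, red, green, blue), "vertical_fov" (degrees; the focal length in pixels is half the picture's height over the tangent of half this angle, whatever the lens; pixels are square), "cx", "cy" (the principal point, pixels), "rvec" (rotation vector, rad) and "tvec" (3), from world to camera coordinates, as OpenCV has them. Camera axes: x right, y down, z forward; pixel columns grow to the right and rows downward; lengths in m; the calibration is good to about 2 mm. A picture is of the moment at which its call begins. There is no depth.
- ctrl.close_job(): hands the job in; it is judged then, once.
Trained networks look in a picture, given as the dict that the camera call returned (one of the last four; its "shot" number tells which), for a name from the list of things; names that differ only in an ending like _2 or _b are one class to them, and where a whole thing is asked for, a point or a joint stands for the part that bears it (a point fixed in the world has none). Each returns a list of dicts, best first, with "conf" (0 to 1); they miss things now and then, are a little off and sometimes report something else, mostly with a low value. They report only what shows in the picture. A call takes as long as a camera call.
- ctrl.boxes_of(picture, thing): "xy" ([column, row] as shares, 0 to 1, of the picture: columns of its width, rows of its height, amid what is visible of it).
- ctrl.cut_out(picture, thing): "pixels" (400x640 bool, what is visible of it) and "xy" ([column, row] as shares, 0 to 1, of the picture: columns of its width, rows of its height, amid what is visible of it).
The state is a dict: "clock": time; "joint_pos": joint angles; "qvel": joint speeds; "tau": joint torques, N m; "tool_pos": TCP position; "orientation": TCP orientation; "force": force on the tool from outside, world axes, zero at the start; "moment": the same for the moment, N m; "opening": finger opening in m; "gripper_force": force on a finger pad.
Only numpy, scipy, OpenCV 4.12 (cv2) and the standard library are available. Lean on these libraries where they do the work, as an engineer would, in place of code of your own. Each camera call takes 0.05 s, during which the arm holds its last target. There are 200 camera calls.

## Working session

There is one attempt and no reset: what is moved stays moved. The work goes in short steps, Python scripts to look and compute and a tool call to move; the robot and the scene stay as the last step left them, time stands still between calls to the robot, and variables do not carry over. Pictures are saved under pics/ and viewed, at most 11 in all, crops included, and the job is handed in when it is done.

Besides the shell and the picture viewer there is one more tool, called after "Emit:" as name([rows], argument=value, ...), one row to a line, values as JSON. send_rows: Moves the arm, as the interface text tells. Shift numbers are shares of 800 mm and turn numbers shares of 90 degrees, none past 1 either way. Its arguments: {"type":"object","properties":{"deltas":{"type":"array","items":{"type":"array"}},"gripper":{"type":"number"}},"required":["deltas"]}

```bash
mkdir -p pics
cat > h.py <<'E'
import numpy as np, cv2
from plant import ctrl
def K(p):
    f=p["color"].shape[0]/2/np.tan(np.radians(p["vertical_fov"])/2)
    return np.array([[f,0,p["cx"]],[0,f,p["cy"]],[0,0,1.]])
def ray(p,uv):
    R=cv2.Rodrigues(np.array(p["rvec"],float))[0]; t=np.array(p["tvec"],float)
    d=R.T@np.linalg.inv(K(p))@np.array([uv[0],uv[1],1.]); return -R.T@t, d
def onz(p,uv,z):
    o,d=ray(p,uv); return o+d*(z-o[2])/d[2]
def proj(p,X):
    return cv2.projectPoints(np.array(X,float).reshape(-1,3),np.array(p["rvec"],float),np.array(p["tvec"],float),K(p),None)[0].reshape(-1,2)
def tri(obs):
    A=np.zeros((3,3));b=np.zeros(3)
    for p,uv in obs:
        o,d=ray(p,uv);d/=np.linalg.norm(d);M=np.eye(3)-np.outer(d,d);A+=M;b+=M@o
    return np.linalg.solve(A,b)
def save(p,n): cv2.imwrite("pics/"+n,p["color"][:,:,::-1])
E
python3 - <<'E'
from h import *
ps={n:ctrl.snapshot(n) for n in("scene","side","wrist")}
im=np.vstack([ps["scene"]["color"],])
for n,p in ps.items():
    save(p,n+"0.png")
    for t in("rasp_ball","rasp_shoulder","free_slot","red_shoulder","wood_shoulder","rack"):
        r=ctrl.boxes_of(p,t)
        print(n,t,[(np.round(np.array(q["xy"])*[640,400],1).tolist(),round(q["conf"],2)) for q in r[:3]])
o=ctrl.get_obs();print(o)
for n,p in ps.items(): print(n,[round(float(v),3) for v in ray(p,(320,200))[0]], p["vertical_fov"])
E
```

```text
scene rasp_ball [([287.8, 140.2], 0.63)]
scene rasp_shoulder []
scene free_slot [([294.9, 215.9], 0.62)]
scene red_shoulder [([345.6, 224.6], 0.91)]
scene wood_shoulder [([394.1, 255.0], 0.57)]
scene rack [([349.3, 256.7], 0.84), ([347.5, 223.8], 0.35)]
side rasp_ball [([390.0, 286.6], 0.78)]
side rasp_shoulder [([387.8, 291.8], 0.81)]
side free_slot [([335.0, 174.6], 0.62), ([304.5, 181.3], 0.37)]
side red_shoulder [([295.0, 152.8], 0.95), ([307.7, 183.3], 0.72)]
side wood_shoulder []
side rack [([304.4, 181.3], 0.71)]
wrist rasp_ball []
wrist rasp_shoulder []
wrist free_slot []
wrist red_shoulder []
wrist wood_shoulder []
wrist rack []
{'clock': 1.05, 'joint_pos': array([ 9.23662534e+01,  2.05442779e+01,  6.81022208e-01, -2.46652285e-04,
       -7.01342650e+01, -1.65058690e+01]), 'qvel': array([ 0.09383306,  0.00042873,  0.00495673, -0.03630881, -0.08581661,
       -0.03386933]), 'tau': array([-1.09673536e-03, -5.82394123e+01,  2.93311501e+01,  7.00247616e+00,
        1.25912583e-02, -2.15289811e-05]), 'tool_pos': array([0.16491611, 0.65451911, 0.29217686]), 'orientation': array([-1.79997689e+02,  9.26821175e-04, -1.41396994e+01]), 'force': array([-0.12057141,  0.44772152, -0.16525794]), 'moment': array([0.06542828, 0.00365826, 0.05040543]), 'gripper_force': 0.0, 'opening': 0.08768785237727197}
scene [0.833, 0.418, 0.858] 49.40394901043133
side [-0.037, -0.58, 0.748] 52.158781450213745
wrist [0.229, 0.639, 0.384] 64.31987766720914
```

```bash
python3 -c "
import cv2,numpy as np
a=[cv2.resize(cv2.imread(f'pics/{n}0.png'),(480,300)) for n in('scene','side')]
cv2.imwrite('pics/both0.png',np.vstack(a))"
```

```text
(no output)
```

View pics/both0.png

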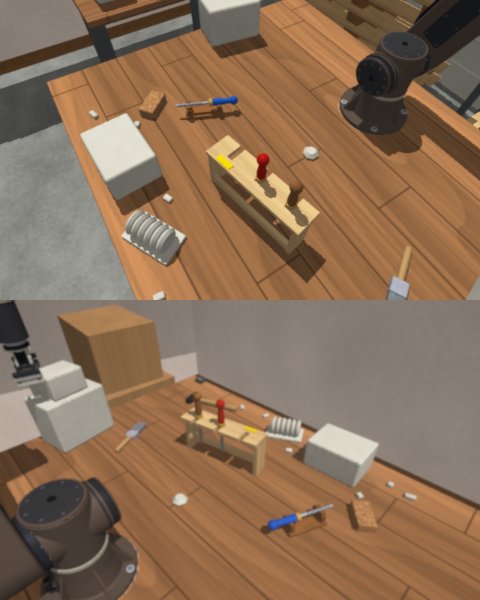

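View pics/wrist0.png

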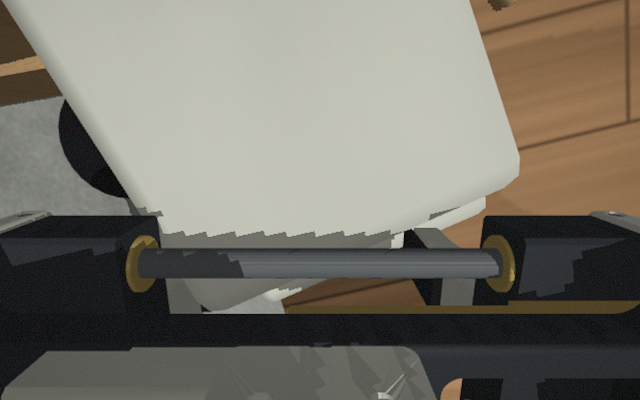

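The pictures show the blue rasp on its rest (scene ball ≈(315,133), side ≈(362,298)) and the rack with its yellow tag at scene ≈(298,215), side ≈(335,172). The red rasp is in the middle slot and the wooden one at the far end. The arm is over a white block.

Run:
```python
from h import *
ps={n:ctrl.snapshot(n) for n in("scene","side")}
V={}
for n,p in ps.items():
    h=cv2.cvtColor(p["color"],cv2.COLOR_RGB2HSV)
    b=cv2.inRange(h,(105,120,60),(125,255,255)); y=cv2.inRange(h,(25,170,140),(33,255,255)); r=cv2.inRange(h,(0,200,60),(4,255,255))|cv2.inRange(h,(175,200,60),(180,255,255))
    for nm,m in(("b",b),("y",y),("r",r)):
        k,l,s,c=cv2.connectedComponentsWithStats(m); i=1+np.argmax(s[1:,4]); print(n,nm,s[i],c[i].round(1)); V[n,nm]=c[i]
        if nm=="b":
            yx=np.argwhere(l==i)[:,::-1].astype(float); m0=yx.mean(0); a=np.linalg.svd(yx-m0,full_matrices=0)[2][0]
            q=(yx-m0)@a; print(" axis",a.round(3),q.min(),q.max(), m0+a*q.min(), m0+a*q.max())
    V[n]=p
Y=tri([(ps[n],V[n,"y"]) for n in ps]); print("tag",Y,[onz(ps[n],V[n,"y"],.15) for n in ps])
print("red handle",tri([(ps[n],V[n,"r"]) for n in ps]))
for t in("rest","rasp_ball"):
  for n,p in ps.items():
    r=ctrl.cut_out(p,t)
    if r: 
        m=r[0]["pixels"]; yy,xx=np.where(m); print(t,n,r[0]["conf"],xx.min(),xx.max(),yy.min(),yy.max())
a=[cv2.resize(ps["scene"]["color"][100:300,220:460],(720,600))]
cv2.imwrite("pics/c1.png",a[0][:,:,::-1])
b=cv2.resize(ps["side"]["color"][110:330,230:470],(654,600)); cv2.imwrite("pics/c2.png",b[:,:,::-1])
```

```text
scene b [284 128  32  12 257] [299.7 134. ]
 axis [-0.995  0.095] -15.587546032549161 16.126828185934016 [315.23699582 132.48525025] [283.66584618 135.49590505]
scene y [288 206  23  20 190] [298.8 215.3]
scene r [343 205  16  34 375] [349.5 220.1]
side b [358 286  38  20 366] [376.  295.4]
 axis [-0.949  0.317] -19.74653543799975 18.83263945106134 [394.72200748 289.16735696] [358.1284579  301.38475703]
side y [327 169  15   7  38] [333.9 172.1]
side r [292 146   6  18  74] [294.6 154.7]
tag [0.61178735 0.00339651 0.15069161] [array([0.61063579, 0.00401614, 0.15      ]), array([0.61377154, 0.00337721, 0.15      ])]
red handle [0.55249332 0.08628911 0.19362859]
rest scene 0.79 248 296 133 160
rest side 0.76 379 435 272 316
rasp_ball scene 0.82 235 316 128 142
rasp_ball side 0.82 357 442 273 306
```

View pics/c1.png

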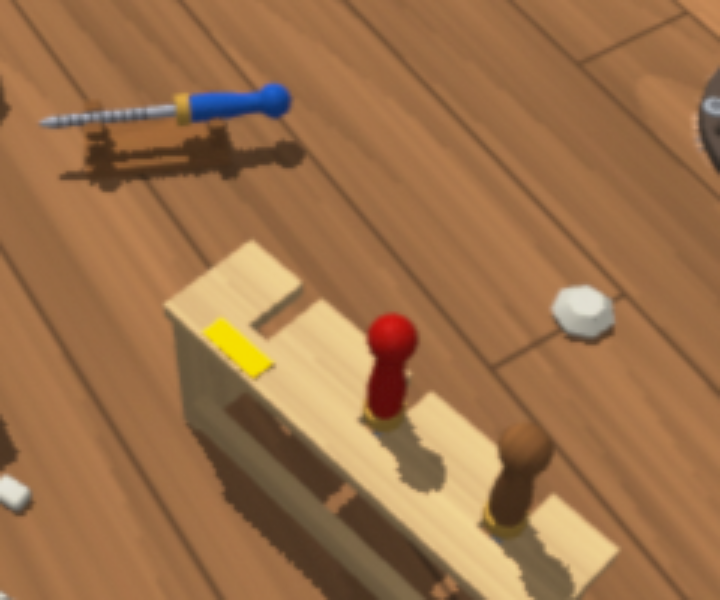

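View pics/c2.png

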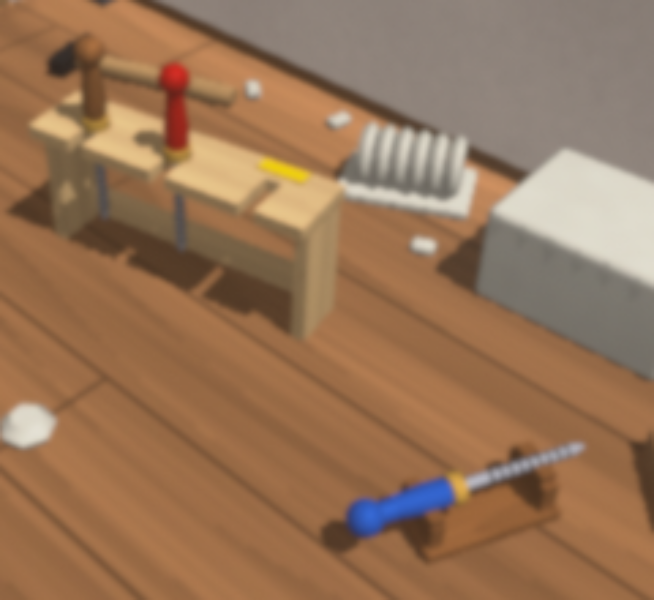

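Scene crop: ball at (274,101), tip (42,123), board corners (165,305), (252,240), (617,549), red ball (392,339), wood ball (526,447). Side crop: ball (368,518), tip (582,447), board corners (308,234), (342,188), (32,126). The free slot is the one at the end nearest the blue rasp.

```bash
cat > fit.py <<'E'
from h import *
from scipy.optimize import least_squares
S=ctrl.snapshot("scene");D=ctrl.snapshot("side")
c1=lambda x,y:(220+(x-1)/3,100+(y-1)/3); c2=lambda x,y:(230+(x-1)/2.725,110+(y-1)/2.727)
b=tri([(S,c1(274,101)),(D,c2(368,518))]);t=tri([(S,c1(42,123)),(D,c2(582,447))])
print("ball",b,onz(S,c1(274,101),.045),onz(D,c2(368,518),.045)); print("tip",t,onz(S,c1(42,123),.045),onz(D,c2(582,447),.045))
print("len",np.linalg.norm(b-t),"yaw tip->ball",np.degrees(np.arctan2(*(b-t)[[1,0]])))
# rack: free slot at y=-100s
pts=[(S,c1(165,305),(.045,-.16,.15)),(S,c1(252,240),(-.035,-.16,.15)),(S,c1(617,549),(-.035,.16,.15)),(S,c1(392,339),(0,0,.235)),(S,c1(526,447),(0,.1,.235)),
(D,c2(308,234),(-.035,-.16,.15)),(D,c2(342,188),(.045,-.16,.15)),(D,c2(32,126),(-.035,.16,.15)),(D,c2(174,77),(0,0,.235)),(D,c2(89,50),(0,.1,.235))]
def W(q,X):
    c,s=np.cos(q[2]),np.sin(q[2]); return np.array([q[0]+c*X[0]-s*X[1],q[1]+s*X[0]+c*X[1],X[2]])
f=lambda q:np.concatenate([proj(p,W(q,X))[0]-uv for p,uv,X in pts])
r=least_squares(f,[.55,.1,0.1],loss="soft_l1");print("rack",r.x[:2],np.degrees(r.x[2]));print(f(r.x).reshape(-1,2).round(1).tolist())
print("free",W(r.x,(0,-.1,.15)),"tag",W(r.x,(.028,-.1,.15)))
E
python3 fit.py
```

```text
ball [ 0.42252338 -0.26254835  0.04341429] [ 0.42152439 -0.25893145  0.045     ] [ 0.42388168 -0.26489692  0.045     ]
tip [ 0.60295547 -0.34288214  0.04414772] [ 0.60197018 -0.33987339  0.045     ] [ 0.60445777 -0.34426664  0.045     ]
len 0.19750897720202995 yaw tip->ball 155.9999333328347
rack [0.5588413  0.09498523] 11.418414528259314
[[-0.8, -0.9], [-0.2, -0.8], [0.4, -0.2], [-0.3, -0.4], [-0.8, 0.6], [-3.0, -1.8], [0.6, -1.0], [-1.9, -0.9], [-0.6, 0.5], [-0.4, -0.0]]
free [ 0.57863854 -0.00303553  0.15      ] tag [0.60608435 0.00250769 0.15      ]
```

```bash
cat > mv.py <<'E'
import numpy as np
def mv(a,yaw,*ts):
    "consecutive targets from pose a, constant yaw; prints final row of each call"
    a=np.array(a,float);y=np.radians(yaw);c,s=np.cos(y),np.sin(y)
    for t in ts:
        d=np.array(t,float)-a; print(t,"|d|",round(float(np.linalg.norm(d)),3),"share",(np.array([c*d[0]+s*d[1],s*d[0]-c*d[1],-d[2]])/.8).round(4).tolist()); a=np.array(t,float)
E
python3 -c "
from mv import *
mv((.165,.655,.292),-14.14,(.29,.58,.40),(.41,.42,.42),(.47,.22,.42),(.48,.02,.42),(.46,-.15,.37),(.42,-.26,.23))"
```

```text
(0.29, 0.58, 0.4) |d| 0.181 share [0.1744, 0.0527, -0.135]
(0.41, 0.42, 0.42) |d| 0.201 share [0.1943, 0.1573, -0.025]
(0.47, 0.22, 0.42) |d| 0.209 share [0.1338, 0.2241, -0.0]
(0.48, 0.02, 0.42) |d| 0.2 share [0.0732, 0.2394, -0.0]
(0.46, -0.15, 0.37) |d| 0.178 share [0.0277, 0.2122, 0.0625]
(0.42, -0.26, 0.23) |d| 0.182 share [-0.0149, 0.1455, 0.175]
```

Emit:
send_rows([
  [[0.015,0.005,-0.03],0],
  [[0.05,0.015,-0.06],0],
  [[0.09,0.025,-0.09],0],
  [[0.13,0.04,-0.115],0],
  [[0.174,0.053,-0.135],0],
])

```text
clock: 1.87
tool_pos: [0.2903, 0.5788, 0.4024]
orientation: [-179.9, -0.0, -14.1]
force: [0.8, 1.3, 0.4]
opening: 0.0876
gripper_force: 0.0
```

Emit:
send_rows([
  [[0.039,0.031,-0.005],0],
  [[0.078,0.063,-0.01],0],
  [[0.117,0.094,-0.015],0],
  [[0.155,0.126,-0.02],0],
  [[0.194,0.157,-0.025],0],
])

```text
clock: 2.28
tool_pos: [0.4101, 0.4179, 0.4207]
orientation: [-180.0, -0.0, -14.1]
force: [0.4, 1.1, -0.3]
opening: 0.0875
gripper_force: 0.0
```

Emit:
send_rows([
  [[0.027,0.045,0],0],
  [[0.054,0.09,0],0],
  [[0.08,0.134,0],0],
  [[0.107,0.179,0],0],
  [[0.134,0.224,0],0],
])

```text
clock: 2.7
tool_pos: [0.4694, 0.2183, 0.4206]
orientation: [-180.0, -0.0, -14.1]
force: [2.3, -0.0, 1.2]
opening: 0.0876
gripper_force: 0.0
```

Emit:
send_rows([
  [[0.015,0.048,0],0],
  [[0.029,0.096,0],0],
  [[0.044,0.144,0],0],
  [[0.059,0.192,0],0],
  [[0.073,0.24,0],0],
])

```text
clock: 3.12
tool_pos: [0.4786, 0.0179, 0.4206]
orientation: [-180.0, -0.1, -14.1]
force: [1.7, 0.4, -0.5]
opening: 0.0873
gripper_force: 0.0
```

Emit:
send_rows([
  [[0.006,0.042,0.0125],0],
  [[0.011,0.085,0.025],0],
  [[0.017,0.127,0.0375],0],
  [[0.022,0.17,0.05],0],
  [[0.028,0.212,0.0625],0],
])

```text
clock: 3.53
tool_pos: [0.4586, -0.1517, 0.3701]
orientation: [-180.0, -0.1, -14.1]
force: [-0.2, 0.2, 0.2]
opening: 0.0877
gripper_force: 0.0
```

Emit:
send_rows([
  [[-0.003,0.029,0.035],0.03],
  [[-0.006,0.058,0.07],0.06],
  [[-0.009,0.087,0.105],0.09],
  [[-0.012,0.116,0.14],0.11],
  [[-0.015,0.145,0.175],0.11],
])

```text
clock: 3.95
tool_pos: [0.4187, -0.2607, 0.2294]
orientation: [-180.0, -0.1, -24.2]
force: [1.1, -0.2, -0.3]
opening: 0.0875
gripper_force: 0.0
```

Tracking is good. Next, a closer look with the wrist camera.

Run:
```python
from h import *
p=ctrl.snapshot("wrist");save(p,"w1.png")
print(ctrl.get_obs()["tool_pos"],ctrl.get_obs()["orientation"],proj(p,[[.4225,-.2625,.045],[.603,-.343,.045]]))
h=cv2.cvtColor(p["color"],cv2.COLOR_RGB2HSV);b=cv2.inRange(h,(105,120,50),(125,255,255))
yx=np.argwhere(b)[:,::-1].astype(float)
if len(yx): print(len(yx),yx.min(0),yx.max(0))
```

```text
[ 0.41518278 -0.26173122  0.22362249] [179.96978015   0.4316825  -24.17599177] [[321.43310796 187.93581099]
 [321.37746862 -73.19153656]]
2345 [306. 103.] [337. 202.]
```

View pics/w1.png

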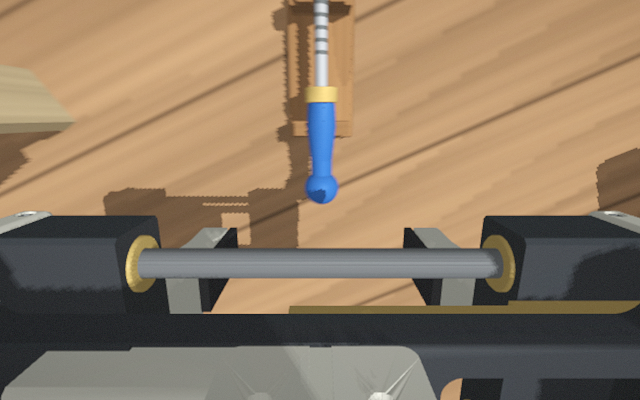

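The wrist view shows the ball at (321,188), exactly where it was predicted, with the rasp upright in the image (aligned with tool x). I'm descending and gripping.

Emit:
send_rows([
  [[0.001,0.001,0.04],0],
  [[0.002,0.001,0.08],0],
  [[0.003,0.001,0.12],0],
  [[0.004,0.001,0.155],0],
  [[0.004,0.001,0.165],0],
], gripper=0.6)

```text
clock: 4.42
tool_pos: [0.4199, -0.2612, 0.0946]
orientation: [179.9, 0.3, -24.1]
force: [-0.6, 0.6, -0.2]
opening: 0.0597
gripper_force: 0.0
```

Emit:
send_rows([
  [[0,0,0.004],0],
  [[0,0,0.0075],0],
  [[0,0,0.0075],0],
  [[0,0,0.0075],0],
  [[0,0,0.0075],0],
])

```text
clock: 4.83
tool_pos: [0.4228, -0.2618, 0.0936]
orientation: [-180.0, -0.1, -24.0]
force: [-0.5, 0.2, -0.4]
opening: 0.0526
gripper_force: 0.0
```

Run:
```python
from h import *
p=ctrl.snapshot("wrist");save(p,"w2.png")
o=ctrl.get_obs();print(o["tool_pos"],o["orientation"],o["opening"],proj(p,[.4225,-.2625,.045]))
h=cv2.cvtColor(p["color"],cv2.COLOR_RGB2HSV);b=cv2.inRange(h,(105,120,50),(125,255,255))
yx=np.argwhere(b)[:,::-1];print(yx.min(0),yx.max(0))
```

```text
[ 0.42267892 -0.26173216  0.09339303] [-1.79969965e+02 -1.32485122e-01 -2.40296775e+01] 0.05297364189930196 [[323.83277263 258.07628766]]
[293  98] [349 289]
```

View pics/w2.png

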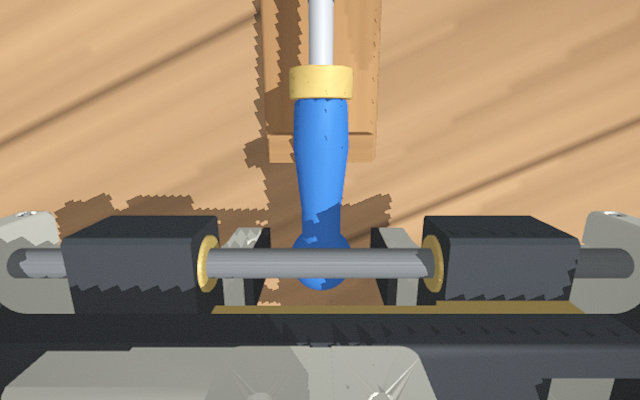

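The wrist view shows the ball at about (321,260), centred between the pads. Closing.

Emit:
send_rows([
  [[0,0,0.002],0],
  [[0,0,0.002],0],
  [[0,0,0.002],0],
  [[0,0,0.002],0],
  [[0,0,0.002],0],
], gripper=0)

```text
clock: 5.3
tool_pos: [0.422, -0.2616, 0.0906]
orientation: [180.0, 0.0, -24.0]
force: [0.0, 0.9, 0.2]
opening: 0.0287
gripper_force: 30.0
```

Emit:
send_rows([
  [[0,0,0],0],
  [[0,0,0],0],
  [[0,0,0],0],
  [[0,0,0],0],
  [[0,0,0],0],
])

```text
clock: 5.72
tool_pos: [0.422, -0.2616, 0.0906]
orientation: [-180.0, -0.0, -24.0]
force: [0.3, 0.5, 1.5]
opening: 0.0285
gripper_force: 30.0
```

Emit:
send_rows([
  [[0,0,-0.002],0],
  [[0,0,-0.004],0],
  [[0,0,-0.007],0],
  [[0,0,-0.01],0],
  [[0,0,-0.012],0],
])

```text
clock: 6.13
tool_pos: [0.4219, -0.2616, 0.1005]
orientation: [-180.0, -0.0, -24.0]
force: [0.5, 0.1, -1.6]
opening: 0.0283
gripper_force: 30.0
```

```bash
cat > tilt.py <<'E'
from h import *
from scipy.optimize import minimize_scalar
def tilt():
    "tilt below level of the rasp from the blue/yellow mask in side view"
    p=ctrl.snapshot("side");o=ctrl.get_obs();T=o["tool_pos"];b=np.array([T[0],T[1],T[2]-.047])
    y=np.radians(o["orientation"][2]);h=np.array([np.cos(y),np.sin(y),0])
    hs=cv2.cvtColor(p["color"],cv2.COLOR_RGB2HSV);m=cv2.inRange(hs,(105,110,40),(125,255,255))
    k,l,s,c=cv2.connectedComponentsWithStats(m)
    yx=np.argwhere(m)[:,::-1].astype(float);u0=proj(p,b)[0]
    yx=yx[np.linalg.norm(yx-u0,axis=1)<60]
    def cost(a):
        d=h*np.cos(a)-np.array([0,0,np.sin(a)]);e=proj(p,b+d*.06)[0]-u0;e/=np.linalg.norm(e)
        v=yx-u0;v=v[np.linalg.norm(v,axis=1)>6];return -np.mean(v@e/np.linalg.norm(v,axis=1))
    r=min(((cost(a),a) for a in np.radians(np.arange(-30,120,1))));print("n",len(yx),"tilt deg",np.degrees(r[1]),-r[0],"z",T,"F",o["gripper_force"],o["opening"],o["clock"],o["force"].round(1));return p
if __name__=="__main__": tilt()
E
python3 tilt.py
```

```text
n 2 tilt deg 2.0 0.9998816348214264 z [ 0.4220575  -0.2616707   0.10069437] F 29.99987930059433 0.02831326980136367 6.1833 [ 0.  -0.2 -0.5]
```

```bash
cat > tilt.py <<'E'
from h import *
def tilt(cam="wrist"):
    p=ctrl.snapshot(cam);o=ctrl.get_obs();T=o["tool_pos"];b=np.array([T[0],T[1],T[2]-.047])
    y=np.radians(o["orientation"][2]);h=np.array([np.cos(y),np.sin(y),0])
    hs=cv2.cvtColor(p["color"],cv2.COLOR_RGB2HSV);m=cv2.inRange(hs,(20,100,120),(32,255,255)) if cam=="wrist" else cv2.inRange(hs,(105,110,40),(125,255,255))
    if cam=="wrist": m[215:]=0
    k,l,s,c=cv2.connectedComponentsWithStats(m)
    if k<2: print("none");return p
    i=1+np.argmax(s[1:,4]);A=np.radians(np.arange(-30,110,1.))
    L=.079 if cam=="wrist" else .05
    P=proj(p,[b+L*(h*np.cos(a)-np.array([0,0,np.sin(a)])) for a in A]);e=np.linalg.norm(P-c[i],axis=1)
    print(cam,"px",c[i].round(1),s[i,4],"tilt",np.degrees(A[e.argmin()]).round(),"err",e.min().round(1),"clock",o["clock"],"F",o["gripper_force"]);return p
if __name__=="__main__": tilt();tilt("scene")
E
python3 tilt.py
```

```text
wrist px [315.6  79.1] 1408 tilt -5.0 err 8.2 clock 6.2333 F 29.99988466501236
scene px [290.8 133.1] 137 tilt 3.0 err 0.2 clock 6.2833 F 29.999812245368958
```

Emit:
send_rows([
  [[0,0,-0.004],0],
  [[0,0,-0.009],0],
  [[0,0,-0.014],0],
  [[0,0,-0.018],0],
  [[0,0,-0.02],0],
])

```text
clock: 6.7
tool_pos: [0.4222, -0.2617, 0.1169]
orientation: [-180.0, -0.1, -24.0]
force: [1.2, 0.9, -1.1]
opening: 0.0284
gripper_force: 30.0
```

Run:
```python
from tilt import *
tilt("wrist");p=tilt("scene")
o=ctrl.get_obs();T=o["tool_pos"];u=proj(p,[T[0],T[1],T[2]-.047])[0]
im=p["color"].copy();x,y=u.astype(int)
cv2.imwrite("pics/s3.png",cv2.resize(im[y-60:y+60,x-110:x+50],(800,600),interpolation=cv2.INTER_CUBIC)[:,:,::-1]);print(u)
```

```text
wrist px [316.   79.1] 1402 tilt -5.0 err 7.8 clock 6.75 F 29.99991238117218
scene px [290.6 128.5] 139 tilt 3.0 err 0.0 clock 6.8 F 29.999932944774628
[310.14295651 125.92264498]
```

View pics/s3.png

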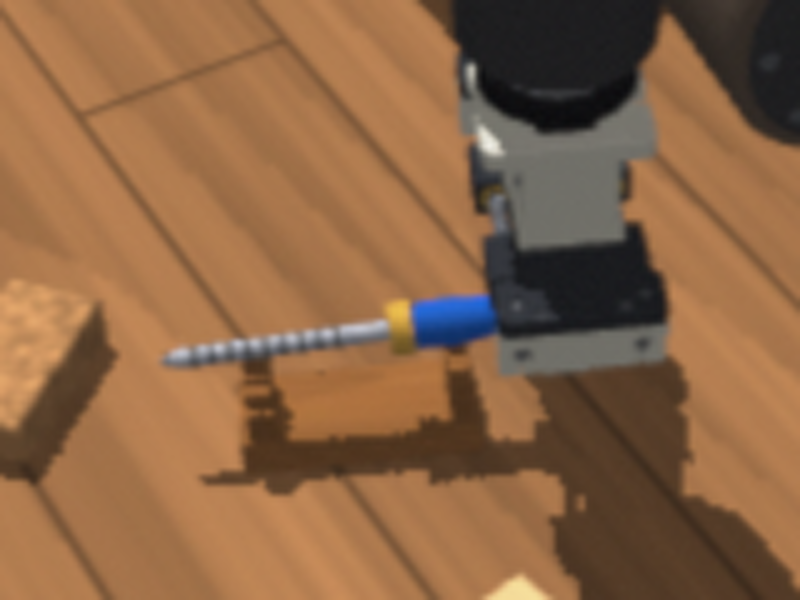

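The rasp is clear of the rest (blade at (170–385, 345) in the crop) and still level at 30 N. Lifting on smoothly.

Emit:
send_rows([
  [[0,0,-0.01],0],
  [[0,0,-0.025],0],
  [[0,0,-0.045],0],
  [[0,0,-0.065],0],
  [[0,0,-0.085],0],
])

```text
clock: 7.22
tool_pos: [0.4218, -0.2616, 0.1852]
orientation: [180.0, 0.0, -24.0]
force: [-0.3, -1.0, -1.1]
opening: 0.0282
gripper_force: 30.0
```

Emit:
send_rows([
  [[0,0,-0.025],0],
  [[0,0,-0.05],0],
  [[0,0,-0.075],0],
  [[0,0,-0.1],0],
  [[0,0,-0.125],0],
])

```text
clock: 7.63
tool_pos: [0.4215, -0.2616, 0.2856]
orientation: [-180.0, 0.0, -24.0]
force: [1.4, 0.1, -0.8]
opening: 0.0286
gripper_force: 30.0
```

Emit:
send_rows([
  [[0,0,-0.025],0],
  [[0,0,-0.05],0],
  [[0,0,-0.07],0],
  [[0,0,-0.08],0],
  [[0,0,-0.085],0],
])

```text
clock: 8.05
tool_pos: [0.4221, -0.2617, 0.3536]
orientation: [-180.0, -0.1, -24.0]
force: [0.2, -0.1, -0.8]
opening: 0.0288
gripper_force: 30.0
```

```bash
python3 tilt.py
```

```text
wrist px [318.3  78.8] 1660 tilt -5.0 err 6.5 clock 8.1 F 29.99996244907379
scene px [285.4  47.5] 228 tilt 1.0 err 0.3 clock 8.15 F 29.9998676776886
```

Emit:
send_rows([
  [[0,0,0],0],
  [[0,0,0],0],
  [[0,0,0],0],
  [[0,0,0],0],
  [[0,0,0],0],
], gripper=0.3)

```text
clock: 8.57
tool_pos: [0.4219, -0.2616, 0.3517]
orientation: [180.0, 0.0, -24.0]
force: [-0.9, -0.3, -1.0]
opening: 0.0283
gripper_force: 30.0
```

Emit:
send_rows([
  [[0,0,0],0],
  [[0,0,0],0],
  [[0,0,0],0],
  [[0,0,0],0],
  [[0,0,0],0],
], gripper=0.315)

```text
clock: 8.98
tool_pos: [0.422, -0.2616, 0.3522]
orientation: [-180.0, -0.0, -24.0]
force: [-0.4, 1.1, -0.3]
opening: 0.0281
gripper_force: 30.0
```

```bash
python3 tilt.py
```

```text
wrist px [318.3  78.7] 1652 tilt -5.0 err 6.2 clock 9.0333 F 29.99986857175827
scene px [285.6  47.9] 229 tilt 2.0 err 0.2 clock 9.0833 F 29.999892711639404
```

Emit:
send_rows([
  [[0,0,0],0],
  [[0,0,0],0],
  [[0,0,0],0],
  [[0,0,0],0],
  [[0,0,0],0],
], gripper=0.32)

```text
clock: 9.5
tool_pos: [0.422, -0.2616, 0.3522]
orientation: [180.0, -0.0, -24.0]
force: [0.4, -0.3, -1.1]
opening: 0.0283
gripper_force: 27.1
```

Emit:
send_rows([
  [[0,0,0],0],
  [[0,0,0],0],
  [[0,0,0],0],
  [[0,0,0],0],
  [[0,0,0],0],
], gripper=0.323)

```text
clock: 9.92
tool_pos: [0.422, -0.2616, 0.3522]
orientation: [180.0, 0.0, -24.0]
force: [-0.2, -0.5, -1.8]
opening: 0.0286
gripper_force: 21.4
```

Force follows the opening command smoothly, so I'll ease further.

Emit:
send_rows([
  [[0,0,0],0],
  [[0,0,0],0],
  [[0,0,0],0],
  [[0,0,0],0],
  [[0,0,0],0],
], gripper=0.325)

```text
clock: 10.33
tool_pos: [0.422, -0.2616, 0.3521]
orientation: [180.0, 0.0, -24.0]
force: [-0.8, -0.1, -1.4]
opening: 0.0288
gripper_force: 17.9
```

```bash
python3 tilt.py
```

```text
wrist px [320.3 146.7] 535 tilt 53.0 err 1.5 clock 10.3833 F 17.855427861213684
scene px [301.2  65. ] 195 tilt 69.0 err 0.6 clock 10.4333 F 17.854879796504974
```

Emit:
send_rows([
  [[0,0,0],0],
  [[0,0,0],0],
  [[0,0,0],0],
  [[0,0,0],0],
  [[0,0,0],0],
], gripper=0.328)

```text
clock: 10.85
tool_pos: [0.422, -0.2616, 0.3522]
orientation: [180.0, -0.0, -24.0]
force: [-0.5, -0.7, -0.8]
opening: 0.0289
gripper_force: 13.0
```

Emit:
send_rows([
  [[0,0,0],0],
  [[0,0,0],0],
  [[0,0,0],0],
  [[0,0,0],0],
  [[0,0,0],0],
], gripper=0.3305)

```text
clock: 11.27
tool_pos: [0.422, -0.2617, 0.3522]
orientation: [-180.0, -0.0, -24.0]
force: [0.4, 0.1, -1.6]
opening: 0.0288
gripper_force: 9.3
```

```bash
python3 tilt.py
```

```text
wrist px [320.1 166.1] 429 tilt 65.0 err 1.5 clock 11.3167 F 9.327547699213028
scene px [302.7  65.6] 187 tilt 73.0 err 0.9 clock 11.3667 F 9.326685816049576
```

Emit:
send_rows([
  [[0,0,0],0],
  [[0,0,0],0],
  [[0,0,0],0],
  [[0,0,0],0],
  [[0,0,0],0],
], gripper=0.3325)

```text
clock: 11.78
tool_pos: [0.422, -0.2616, 0.3522]
orientation: [-180.0, -0.0, -24.0]
force: [-0.8, 1.0, -0.8]
opening: 0.0297
gripper_force: 6.7
```

Run:
```python
from tilt import *
tilt("wrist");p=tilt("scene");q=ctrl.snapshot("side")
o=ctrl.get_obs();T=o["tool_pos"]
def crop(p):
    x,y=proj(p,[T[0],T[1],T[2]-.097])[0].astype(int);print(x,y);y=max(y,60);x=max(x,60)
    return cv2.resize(p["color"][y-60:y+60,x-60:x+60],(400,400),interpolation=cv2.INTER_CUBIC)
cv2.imwrite("pics/s4.png",np.hstack([crop(p),crop(q)])[:,:,::-1])
```

```text
wrist px [320.2 185.6] 306 tilt 76.0 err 1.4 clock 11.8333 F 6.746775582432747
scene px [307.   67.6] 157 tilt 83.0 err 2.4 clock 11.8833 F 6.7460862547159195
309 65
370 225
```

View pics/s4.png

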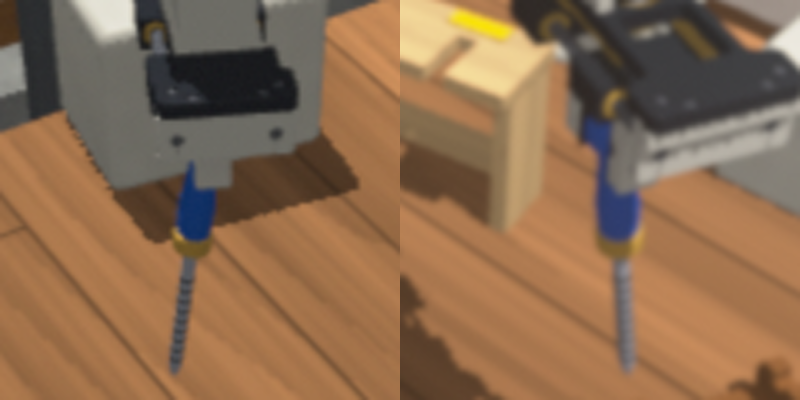

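The rasp hangs about 10° short of vertical, with the tip at crop (175,372) in the left view and (628,370) in the right. I'll ease slightly more, then grip firmly.

Emit:
send_rows([
  [[0,0,0],0],
  [[0,0,0],0],
  [[0,0,0],0],
  [[0,0,0],0],
  [[0,0,0],0],
], gripper=0.334)

```text
clock: 12.35
tool_pos: [0.422, -0.2616, 0.3521]
orientation: [-180.0, -0.0, -24.0]
force: [-0.2, 0.4, -0.7]
opening: 0.0293
gripper_force: 5.0
```

```bash
python3 tilt.py
```

```text
wrist px [320.1 185.5] 304 tilt 76.0 err 1.5 clock 12.4 F 5.026455223560333
scene px [306.9  67.5] 160 tilt 83.0 err 2.3 clock 12.45 F 5.026282221078873
```

Emit:
send_rows([
  [[0,0,0],0],
  [[0,0,0],0],
  [[0,0,0],0],
  [[0,0,0],0],
  [[0,0,0],0],
], gripper=0.335)

```text
clock: 12.87
tool_pos: [0.422, -0.2616, 0.3522]
orientation: [180.0, -0.0, -24.0]
force: [0.0, 0.2, -0.8]
opening: 0.0294
gripper_force: 4.0
```

Emit:
send_rows([
  [[0.03,0,0],0],
  [[0.055,0,0],0],
  [[0.075,0,0],0],
  [[0.09,0,0],0],
  [[0.1,0,0],0],
])

```text
clock: 13.28
tool_pos: [0.496, -0.2946, 0.3516]
orientation: [180.0, 0.0, -24.0]
force: [0.1, -0.9, -1.2]
opening: 0.0293
gripper_force: 4.0
```

Emit:
send_rows([
  [[0.005,0,0],0],
  [[0.007,0,0],0],
  [[0.007,0,0],0],
  [[0.007,0,0],0],
  [[0.007,0,0],0],
], gripper=0.33)

```text
clock: 13.7
tool_pos: [0.4997, -0.2963, 0.3525]
orientation: [-180.0, -0.0, -24.0]
force: [-0.3, -0.1, -1.1]
opening: 0.0289
gripper_force: 10.0
```

```bash
python3 tilt.py
```

```text
wrist px [320.  193.9] 260 tilt 80.0 err 1.8 clock 13.75 F 10.016468614339828
scene px [271.1  71.7] 126 tilt 90.0 err 3.6 clock 13.8 F 10.017231702804565
```

```bash
python3 -c "
from mv import *
mv((.50,-.2965,.3525),-24,(.485,-.16,.352)); mv((.485,-.16,.352),-6,(.4806,-.0228,.352))"
```

```text
(0.485, -0.16, 0.352) |d| 0.137 share [-0.0865, -0.1482, 0.0006]
(0.4806, -0.0228, 0.352) |d| 0.137 share [-0.0234, -0.17, -0.0]
```

Emit:
send_rows([
  [[0,0,0],0],
  [[0,0,0],0],
  [[0,0,0],0],
  [[0,0,0],0],
  [[0,0,0],0],
], gripper=0.3)

```text
clock: 14.22
tool_pos: [0.5001, -0.2965, 0.3522]
orientation: [180.0, 0.0, -24.0]
force: [-0.6, -0.1, -1.0]
opening: 0.0285
gripper_force: 30.0
```

Emit:
send_rows([
  [[-0.009,-0.015,0],-0.03],
  [[-0.026,-0.045,0],-0.08],
  [[-0.045,-0.08,0],-0.13],
  [[-0.068,-0.118,0],-0.18],
  [[-0.086,-0.148,0],-0.2],
])

```text
clock: 14.63
tool_pos: [0.4848, -0.1584, 0.3521]
orientation: [-180.0, 0.0, -5.7]
force: [0.4, 0.3, -0.2]
opening: 0.0284
gripper_force: 30.0
```

Emit:
send_rows([
  [[-0.006,-0.04,0],-0.05],
  [[-0.012,-0.085,0],-0.1],
  [[-0.018,-0.125,0],-0.15],
  [[-0.022,-0.155,0],-0.18],
  [[-0.023,-0.17,0],-0.193],
])

```text
clock: 15.05
tool_pos: [0.481, -0.0205, 0.3525]
orientation: [-180.0, -0.1, 11.7]
force: [0.7, 0.0, -0.6]
opening: 0.0281
gripper_force: 30.0
```

Run:
```python
from tilt import *
tilt("scene");tilt("wrist");p=ctrl.snapshot("wrist");o=ctrl.get_obs();print(o["tool_pos"],o["orientation"][2])
h=cv2.cvtColor(p["color"],cv2.COLOR_RGB2HSV);m=cv2.inRange(h,(25,170,140),(33,255,255));k,l,s,c=cv2.connectedComponentsWithStats(m)
for i in range(1,k):
    if s[i,4]>150: print(s[i],onz(p,c[i],.15))
im=p["color"].copy()
# predicted slot outline
c0,s0=np.cos(np.radians(11.42)),np.sin(np.radians(11.42))
X=[[.5786+c0*a-s0*b,-.0030+s0*a+c0*b,.15] for a,b in((-.035,-.009),(.015,-.009),(.015,.009),(-.035,.009))]
cv2.polylines(im,[proj(p,X).round().astype(np.int32)],False,(255,0,255),1)
cv2.imwrite("pics/w5.png",im[:,:,::-1])
```

```text
scene px [349.9 139.4] 359 tilt 99.0 err 4.3 clock 15.1 F 30.000211894512177
wrist px [325.9  34.4] 1448 tilt -5.0 err 51.2 clock 15.15 F 29.999773800373077
[ 0.48135481 -0.02211375  0.35232851] 11.497561118957424
```

View pics/w5.png

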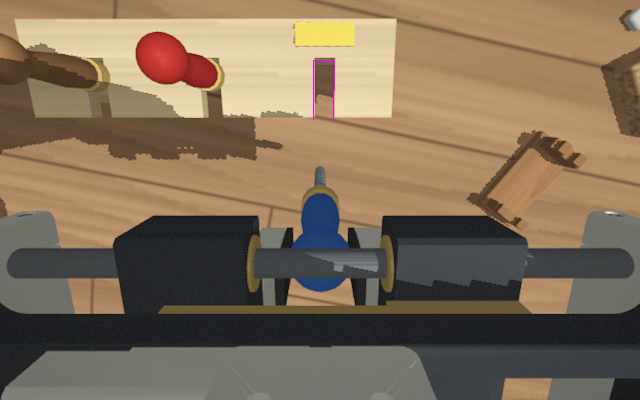

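The wrist view shows the free slot at columns 313–335 matching the predicted outline. The rasp hangs at column 320 with its tip at (320,167).

Run:
```python
from h import *
p=ctrl.snapshot("wrist");o=ctrl.get_obs();T=o["tool_pos"]
u=np.array([np.cos(np.radians(11.42)),np.sin(np.radians(11.42)),0]);n=np.array([-u[1],u[0],0])
for a in(0,2,4,6,8,10,12):
    a=np.radians(a);d=u*np.sin(a)-np.array([0,0,np.cos(a)]);print(np.degrees(a).round(),proj(p,[T-[0,0,.047]+.2*d,T-[0,0,.047]+.079*d]).round(1).tolist())
seat=np.array([.5786,-.003,.15]);d=seat-T;print(T,"along",d@u,"side",d@n)
q=onz(p,(320,167),.106);print("tip rel ball along/side",(q-T)@u,(q-T)@n)
```

```text
0.0 [[321.5, 179.7], [322.2, 212.2]]
2.0 [[321.5, 173.3], [322.2, 208.6]]
4.0 [[321.6, 167.0], [322.2, 204.9]]
6.0 [[321.6, 160.6], [322.3, 201.3]]
8.0 [[321.6, 154.2], [322.3, 197.7]]
10.0 [[321.6, 147.7], [322.3, 194.1]]
12.0 [[321.7, 141.2], [322.3, 190.5]]
[ 0.48136655 -0.02280194  0.35224861] along 0.09922920883932591 side 0.00015772561946738556
tip rel ball along/side 0.013979952587608252 0.0016805590014308184
```

Emit:
send_rows([
  [[0,0,0.01],0],
  [[0,0,0.03],0],
  [[0,0,0.05],0],
  [[0,0,0.064],0],
  [[0,0,0.069],0],
])

```text
clock: 15.67
tool_pos: [0.4805, -0.0242, 0.2945]
orientation: [-180.0, 0.2, 11.2]
force: [-0.6, 0.6, -1.1]
opening: 0.0283
gripper_force: 30.0
```

Emit:
send_rows([
  [[0.007,0,0],0],
  [[0.021,0,0],0],
  [[0.038,0,0],0],
  [[0.054,0,0],0],
  [[0.062,0,0],0],
])

```text
clock: 16.08
tool_pos: [0.5327, -0.0131, 0.2974]
orientation: [180.0, -0.1, 11.3]
force: [0.5, 0.5, 0.3]
opening: 0.0284
gripper_force: 30.0
```

Emit:
send_rows([
  [[0.01,0,0],0],
  [[0.025,0,0],0],
  [[0.04,0,0],0],
  [[0.05,0,0],0],
  [[0.054,0,0],0],
])

```text
clock: 16.5
tool_pos: [0.5739, -0.0046, 0.2966]
orientation: [180.0, 0.0, 11.3]
force: [0.3, 0.1, -0.8]
opening: 0.0284
gripper_force: 30.0
```

Run:
```python
from h import *
p=ctrl.snapshot("wrist");s=ctrl.snapshot("side");q=ctrl.snapshot("scene");o=ctrl.get_obs();T=o["tool_pos"];print(T,o["orientation"],o["force"],o["gripper_force"])
u=np.array([.980,.198,0]);d=np.array([.5786,-.003,.15])-T;print("along",d@u,"side",d@[-.198,.98,0],"shoulder z",T[2]-.047-.085)
def crop(p):
    x,y=proj(p,[.5786,-.003,.17])[0].astype(int);return cv2.resize(p["color"][y-50:y+50,x-50:x+50],(400,400),interpolation=cv2.INTER_CUBIC)
cv2.imwrite("pics/s6.png",np.hstack([crop(s),crop(q)])[:,:,::-1])
```

```text
[ 0.57249718 -0.00493425  0.29663155] [-1.79999651e+02  4.73072749e-02  1.13256011e+01] [-0.1325033  -0.17293763 -1.5075882 ] 29.99979078769684
along 0.006363739677069192 side 0.0006872029769996742 shoulder z 0.1646315466040193
```

View pics/s6.png

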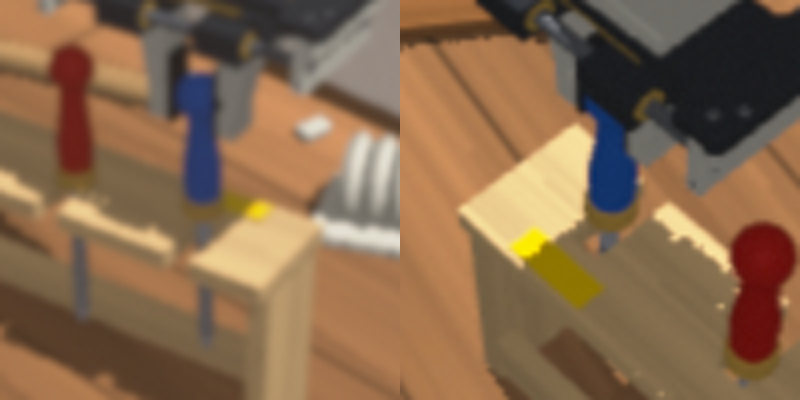

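The blade is inside the free slot, with the collar just above the board. The red rasp is untouched. I'm lowering slowly.

Emit:
send_rows([
  [[0,0,0.004],0],
  [[0,0,0.008],0],
  [[0,0,0.012],0],
  [[0,0,0.015],0],
  [[0,0,0.015],0],
])

```text
clock: 17.07
tool_pos: [0.5721, -0.005, 0.2843]
orientation: [-180.0, 0.1, 11.3]
force: [0.2, 0.6, -1.0]
opening: 0.0281
gripper_force: 30.0
```

Emit:
send_rows([
  [[0,0,0.001],0],
  [[0,0,0.002],0],
  [[0,0,0.003],0],
  [[0,0,0.003],0],
  [[0,0,0.003],0],
], gripper=0.332)

```text
clock: 17.48
tool_pos: [0.5726, -0.0049, 0.2826]
orientation: [180.0, 0.0, 11.3]
force: [-0.7, 0.4, -0.5]
opening: 0.0296
gripper_force: 7.4
```

Emit:
send_rows([
  [[0,0,0.001],0],
  [[0,0,0.002],0],
  [[0,0,0.003],0],
  [[0,0,0.003],0],
  [[0,0,0.003],0],
], gripper=0.3335)

```text
clock: 17.9
tool_pos: [0.5735, -0.0049, 0.2816]
orientation: [180.0, -0.2, 11.4]
force: [-0.3, 0.7, 5.9]
opening: 0.0295
gripper_force: 5.6
```

Emit:
send_rows([
  [[0,0,0],0],
  [[0,0,0],0],
  [[0,0,0],0],
  [[0,0,0],0],
  [[0,0,0],0],
], gripper=0.37)

```text
clock: 18.32
tool_pos: [0.5724, -0.005, 0.2799]
orientation: [180.0, 0.0, 11.3]
force: [0.4, 0.4, -0.2]
opening: 0.0324
gripper_force: 0.0
```

Emit:
send_rows([
  [[0,0,0],0],
  [[0,0,0],0],
  [[0,0,0],0],
  [[0,0,0],0],
  [[0,0,0],0],
], gripper=0.55)

```text
clock: 18.73
tool_pos: [0.5726, -0.0049, 0.2802]
orientation: [-180.0, -0.0, 11.3]
force: [-0.3, 0.4, -0.2]
opening: 0.0479
gripper_force: 0.0
```

Run:
```python
from h import *
s=ctrl.snapshot("side");q=ctrl.snapshot("scene");w=ctrl.snapshot("wrist");o=ctrl.get_obs();print(o["tool_pos"],o["force"],o["gripper_force"],o["opening"])
for p in (s,q):
    h=cv2.cvtColor(p["color"],cv2.COLOR_RGB2HSV);b=cv2.inRange(h,(105,110,40),(125,255,255));yx=np.argwhere(b)[:,::-1];print(yx.min(0),yx.max(0),proj(p,[[.5786,-.003,.15],[.5786,-.003,.235],[.5786,-.003,.162]]).round(1).tolist())
def crop(p):
    x,y=proj(p,[.5786,-.003,.17])[0].astype(int);return cv2.resize(p["color"][y-50:y+50,x-50:x+50],(400,400),interpolation=cv2.INTER_CUBIC)
cv2.imwrite("pics/s7.png",np.hstack([crop(s),crop(q)])[:,:,::-1])
```

```text
[ 0.57255831 -0.00494136  0.28017713] [0.37651513 0.11070223 0.1928139 ] 0.0 0.04830310038431167
[322 146] [331 176] [[326.3, 178.7], [326.7, 149.8], [326.3, 174.8]]
[304 173] [318 205] [[310.9, 205.7], [310.6, 179.1], [310.9, 202.2]]
```

View pics/s7.png

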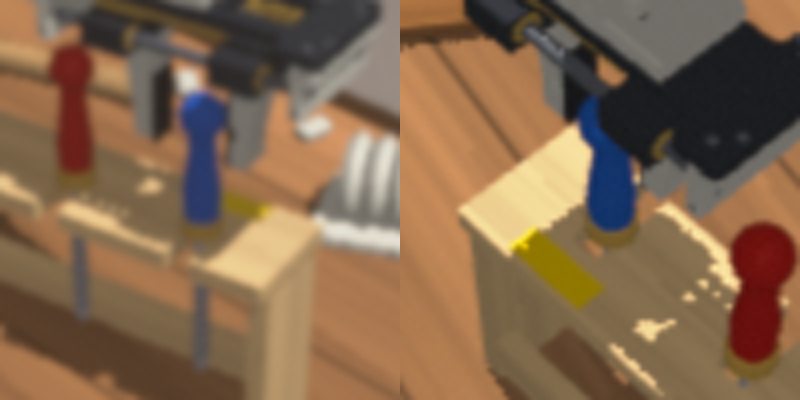

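The rasp stands in the slot with its collar on the board and the fingers open around the ball. Retreating straight up.

Emit:
send_rows([
  [[0,0,-0.01],0],
  [[0,0,-0.03],0],
  [[0,0,-0.06],0],
  [[0,0,-0.1],0],
  [[0,0,-0.14],0],
])

```text
clock: 19.3
tool_pos: [0.5722, -0.0051, 0.3937]
orientation: [180.0, 0.0, 11.3]
force: [0.8, 0.9, 0.2]
opening: 0.0482
gripper_force: 0.0
```

Emit:
send_rows([
  [[-0.03,0,-0.02],0],
  [[-0.06,0,-0.03],0],
  [[-0.085,0,-0.03],0],
  [[-0.1,0,-0.03],0],
  [[-0.1,0,-0.03],0],
])

```text
clock: 19.72
tool_pos: [0.4922, -0.0212, 0.4175]
orientation: [-180.0, -0.1, 11.3]
force: [0.3, 0.4, 0.3]
opening: 0.0481
gripper_force: 0.0
```

Run:
```python
from h import *
s=ctrl.snapshot("side");q=ctrl.snapshot("scene");print(ctrl.get_obs()["tool_pos"])
U=[]
for p in (s,q):
    h=cv2.cvtColor(p["color"],cv2.COLOR_RGB2HSV);b=cv2.inRange(h,(105,110,40),(125,255,255));yx=np.argwhere(b)[:,::-1].astype(float)
    print(yx.min(0),yx.max(0)); k=yx[yx[:,1]<yx[:,1].min()+9].mean(0);U.append((p,k)); m=yx[yx[:,1]>yx[:,1].max()-5].mean(0);U.append((p,m))
b=tri([U[0],U[2]]);c=tri([U[1],U[3]]);print("ball",b,"handle low",c,"tilt",np.degrees(np.arccos((b-c)[2]/np.linalg.norm(b-c))),"seat .5786 -.003 .15")
for p,k in(("side",s),("scene",q)):
    h=cv2.cvtColor(k["color"],cv2.COLOR_RGB2HSV);r=cv2.inRange(h,(0,200,60),(4,255,255))|cv2.inRange(h,(175,200,60),(180,255,255));n,l,st,ce=cv2.connectedComponentsWithStats(r);i=1+np.argmax(st[1:,4]);print(p,"red",st[i],ce[i].round(1))
```

```text
[ 0.494075   -0.02064606  0.41660994]
[322. 145.] [331. 176.]
[305. 171.] [319. 205.]
ball [ 0.57411324 -0.005739    0.23902101] handle low [ 5.78243340e-01 -3.91028084e-05  1.63959892e-01] tilt 5.357297905669644 seat .5786 -.003 .15
side red [292 145   6  19  78] [294.6 154.5]
scene red [343 205  16  34 378] [349.4 220.2]
```

The rasp stands upright within measurement error, its shoulder is at the seat, and the red rasp has not moved. Handing in.

```bash
python3 -c "
from plant import ctrl
print(ctrl.close_job())"
```

```text
the job is handed in; nothing more can be done
None
```

The blue rasp now hangs in the tagged slot with its collar on the board and the red rasp unmoved; I did not re-measure the wooden one. I handed the job in after about 20 s of robot time, and no verdict came back.

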